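# Crimp a tassel cap and hold the proof pull

## Robot

A 7-joint arm with a two-finger parallel gripper is mounted at the origin on the work surface. World frame = base frame: x ahead of the robot, y to its left, z up, the work surface at z = 0. Lengths are in m, angles in rad, forces in N, time in s.
With the tool pointing down it reaches from about 0.35 to 0.9 m from the base axis. Payload 8.1 kg.
Tool frame: the origin (TCP) lies at the very end of the fingers, on their centre line; the grasp point (between the pads) lies 19 mm behind it; z points along the fingers, y is the line along which they close (so a half turn about z gives the same grasp; the last joint's range is limited). The gripper opens to 92 mm and grips with 3 to 60 N. Pads are 19 mm wide; open, the fingers measure 130 mm over their backs; the gripper's body (75 mm by 190 mm) begins 47 mm behind the grasp point.
Start: joints at [-1.428, 0.434, 0.025, 1.573, -0.012, 1.134, -0.075], TCP at [0.152, 0.606, 0.227] pointing down, gripper open.
Joint ranges: [-2.62, 2.62], [-0.44, 2.09], [-1.27, 1.32], [0.08, 2.57], [-1.32, 4.46], [0.12, 2], [-2.74, 2.74]. Speed limits (rad/s): [2.22, 2.22, 3.01, 3.01, 3.14, 3.14, 3.14].

## Interface

Orientations are given as a unit quaternion [x, y, z, w].
In Python, from rig import readout, camera, camera_model, bot gives the robot as it stands.
- The arm moves only by the tool play_rows, never from a script. Its arguments are lists of equal length, an entry for each row: "translation": the shift along the tool's x, y, z in m, a list of three; "dr": the turn, a rotation vector about the tool's x, y, z in degrees, a list of three; "grip": the finger opening in m, from 0 to 0.0918. A call has 1 to 12 rows; each row is the pose to reach, as a shift and turn from the pose commanded when the call began, along the tool's axes at that moment; what a row does not reach only later rows make up. A row lasts 1/8 s, in which the tool goes at most 62.5 mm and 10.7 degrees, less where a joint would pass 70% of its speed; a pose out of reach is approached as far as the arm can. A call with a gripper value outside its range is refused whole. The fingers move at their own pace and stop on an object; "grip_force" is the grip in N (left out, the last holds). Time passes only in rows, so rows that repeat a pose let the fingers close. It gives the time, the measured TCP pose, the force, the opening and the grip force at its end, in the units of the state.
- readout.get_state(): the state, without advancing time (a new reading comes with each control period).
- camera(name): name is "side" or "top"; returns the picture (480x640x3 uint8, red, green, blue); there is no depth.
- camera_model(name): a dict with "K" (3x3 intrinsics, pixels), "rvec" (rotation vector, rad) and "tvec" (3), from world to camera coordinates, as OpenCV has them. Camera axes: x right, y down, z forward; pixel columns grow to the right and rows downward; lengths in m; the calibration is good to about 2 mm. A picture is of the moment at which its call begins. camera_model takes no time and is no camera call.
- bot.finish_job(): hands the job in; it is judged then, once.
The state is a dict: "t": time; "qpos": joint angles; "joint_vel": joint speeds; "joint_efforts": joint torques, N m; "position": TCP position; "ee_rot": TCP orientation; "wrist_force": force on the tool from outside, world axes, zero at the start; "moment": the same for the moment, N m; "finger_gap": finger opening in m; "gripper_force": force on a finger pad.
Only numpy, scipy, OpenCV 4.12 (cv2) and the standard library are available. Lean on these libraries where they do the work, as an engineer would, in place of code of your own. Each camera call takes 0.05 s, during which the arm holds its last target. There are 200 camera calls.

## Task

Crimp the brass tassel cap by pressing the bench pedal all the way down to its stop with the gripper, then let the pedal spring back up. Then prove the crimp: pull the upright grip of the fixture's spring-return slide out until its pointer stands opposite the small mark block on the scale rail, within the block's width, and keep it there. The job ends while the gripper is still holding the grip at the mark: do not let go. Do not knock over or push aside the flask, the tape roll or the glass.

Things in the scene. Friction and masses are not known exactly. Their poses are not given: they have to be found in the camera images.
- tester: grey crimp fixture, fixed; base 340 x 110 x 12 mm. Origin on the bench below the grip post with the slide fully in; x points from robot to press (+-0.3 rad), z up. Base x -140..+200 mm; spring case x 50..130, 62 high; crimp press over a brass cap from x 135 on, 240 high. Scale rail 34 wide, 30 high at y = +78, x -138..+48. The slide pulls out along -x
- draw (a joint): the spring-return slide, m: 0 fully in, grows as it is pulled out (along -x of the fixture), end stop at 0.12. Its spring always pulls it back in: about 2.5 N at 0 rising to about 8 N at 0.095; it runs in when let go
- draw_grip (a point): the slide's grip: plain bare-aluminium upright post, 24 mm in diameter, on a dark steel carriage (50 x 84 mm, top 42 mm above the bench); post top 112 mm above the bench. This point is on the post's axis 90 mm above the bench, a good height to pinch from above. Axes as the fixture's; moves with the slide
- draw_pointer (a point): tip of the thin steel pointer (4 mm wide) sticking out of the carriage sideways (+y of the fixture) to the scale rail, 44 mm above the bench, at the same fixture x as the post's axis and 67 mm to its +y side; moves with the slide
- mark_mid (a point): centre of the top of the mark, a small black block 16 mm long (along the rail) x 22 x 20 mm on the scale rail, top 50 mm above the bench; axes as the fixture's. It sits 45 to 95 mm out (-x) from the resting pointer: the slide must come out that far. The pointer passes 2 mm beside it and is at the mark when its fixture x is within 8 mm of this point's
- pedal (a joint): the bench pedal's hinge, rad: 0 up (at rest), 0.20 down at its stop. Spring return; pressing at the pad needs about 4 N to start and about 8 N at the stop
- pedal_pad (a point): top centre of the 70 x 70 mm ribbed black rubber pad at the free end of the 80 mm wide steel pedal, about 72 mm above the bench at rest, sinking 27 mm to the stop. The hinge is 135 mm further from the robot (+x of this point); at rest the pedal slopes up to the robot by 0.22 rad. Its own grey base, 220 x 110 mm, is fixed on the other side of the bench from the fixture (left or right varies)
- flask: bystander: steel flask, 66 mm in diameter, 210 mm high, standing on the robot's right outside the units; origin at the centre of its underside
- tape: bystander: cardboard tape roll lying flat, 90 mm in diameter, 30 mm high, between the two units on the robot's side; origin at the centre of its underside
- tumbler: bystander: glass tumbler, 68 mm in diameter, 85 mm high, on the robot's left outside the units; origin at the centre of its underside
Mind the look-alikes: they are no part of the job. Leave any brown or red look-alike of the part that bears pedal alone.

How it is judged:
By the outcome, as a careful person would: the job done as asked, in the order asked, and still so for the second after the job is handed in, while the arm keeps its last pose, push and grip.
It also fails if it takes over 53 s, if anything falls off the work surface, if the arm or the gripper's body presses on something with over 40 N, if the wrist force passes 120 N, or if a joint passes its speed limit or range.

## Working session

There is one attempt and no reset: what is moved stays moved. The work goes in short steps, Python scripts to look and compute and a tool call to move; the robot and the scene stay as the last step left them, time stands still between calls to the robot, and variables do not carry over. Pictures are saved under pics/ and viewed, at most 10 in all, crops included, and the job is handed in when it is done.

Besides the shell and the picture viewer there is one more tool, called after "Emit:" by a JSON object that holds its "method" and its "body". play_rows: Moves the arm, as the interface text tells. Its arguments: {"type":"object","properties":{"translation":{"type":"array","items":{"type":"array","items":{"type":"number"}}},"dr":{"type":"array","items":{"type":"array","items":{"type":"number"}}},"grip":{"type":"array","items":{"type":"number"}},"grip_force":{"type":"number"}},"required":["translation","dr","grip"]}

```bash
mkdir -p pics; ls; cat > h.py <<'E'
import numpy as np, cv2
from rig import readout, camera, camera_model, bot
def ray(n,u,v):
    m=camera_model(n);K=np.array(m["K"]);R=cv2.Rodrigues(np.array(m["rvec"],float))[0];t=np.array(m["tvec"],float).ravel()
    d=R.T@np.linalg.inv(K)@np.array([u,v,1.]);return -R.T@t,d
def onz(n,u,v,z):
    c,d=ray(n,u,v);return c+d*(z-c[2])/d[2]
def proj(n,p):
    m=camera_model(n);return cv2.projectPoints(np.array(p,float).reshape(-1,1,3),np.array(m["rvec"],float),np.array(m["tvec"],float),np.array(m["K"],float),None)[0].reshape(-1,2)
def two(a,b):
    A=[];B=[]
    for n,u,v in(("top",*a),("side",*b)):
        c,d=ray(n,u,v);d/=np.linalg.norm(d);P=np.eye(3)-np.outer(d,d);A.append(P);B.append(P@c)
    return np.linalg.lstsq(np.vstack(A),np.hstack(B),rcond=None)[0]
E
python3 - <<'E'
from h import *
for n in("top","side"):
    cv2.imwrite(f"pics/{n}0.png",camera(n)[:,:,::-1]);print(n,ray(n,320,240))
print(readout.get_state())
E
```

```text
pics
top (array([0.27894434, 0.01256205, 1.12993911]), array([ 0.20844992, -0.02514398, -0.97780106]))
side (array([-0.15753972, -0.77786178,  1.05221658]), array([ 0.46248847,  0.55898991, -0.6882624 ]))
{'t': 0.1, 'qpos': array([-1.42759687,  0.43515377,  0.02499067,  1.57400228, -0.01158934,
        1.13400964, -0.07512784]), 'joint_vel': array([ 4.95135843e-05, -1.61841193e-03, -1.63614146e-03, -3.04107283e-03,
        2.89098315e-03, -1.55985349e-03,  8.28668358e-04]), 'joint_efforts': array([ 3.87670661e-03, -6.69121671e+01,  9.88418944e-01, -3.15144897e+01,
       -6.04130630e-02,  3.74724611e-02,  5.49177821e-05]), 'position': array([0.15203504, 0.60575107, 0.22602485]), 'ee_rot': array([ 1.22644230e-01,  9.92450444e-01, -7.13963439e-04, -1.43084914e-05]), 'wrist_force': array([ 0.41943312, -0.796953  ,  0.72603204]), 'moment': array([ 0.01425287, -0.05283041,  0.02184439]), 'gripper_force': 0.0, 'finger_gap': 0.09180669707383081}
```

View pics/top0.png

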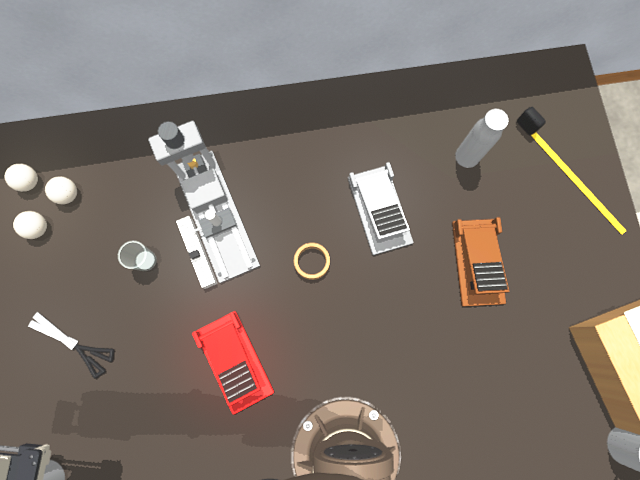

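View pics/side0.png

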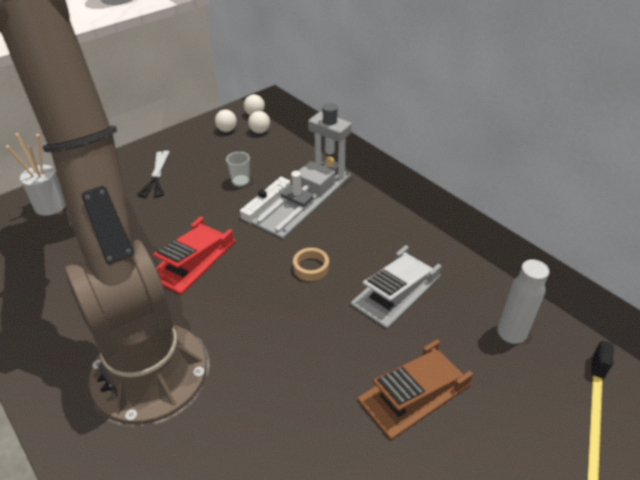

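The top view shows the grey pedal at about (380,210) with its pad near (388,221). The fixture is at about (205,210), with the post near (212,213) and the black mark near (195,254). The red and brown pedals are the look-alikes. Next I'll take enlarged crops.

```bash
python3 - <<'E'
import cv2,numpy as np
t=cv2.imread("pics/top0.png");s=cv2.imread("pics/side0.png")
a=cv2.resize(t[170:300,165:265],None,fx=4,fy=4,interpolation=2)
b=cv2.resize(t[155:260,340:420],(400,520),interpolation=2)
cv2.imwrite("pics/c1.png",np.hstack([a,b]))
a=cv2.resize(s[150:240,235:335],None,fx=4,fy=4,interpolation=2)
b=cv2.resize(s[240:330,345:445],None,fx=4,fy=4,interpolation=2)
cv2.imwrite("pics/c2.png",np.hstack([a,b]))
from h import onz
for nm,u,v,z in(("padtop",388,221,.072),("post",216,211,.112),("mark",195,254,.05),("tape",312,261,.03)):print(nm,onz("top",u,v,z))
E
```

```text
padtop [ 0.52638486 -0.18606885  0.072     ]
post [0.60218725 0.21860308 0.112     ]
mark [0.52067773 0.29339479 0.05      ]
tape [0.46347374 0.01201037 0.03      ]
```

View pics/c1.png

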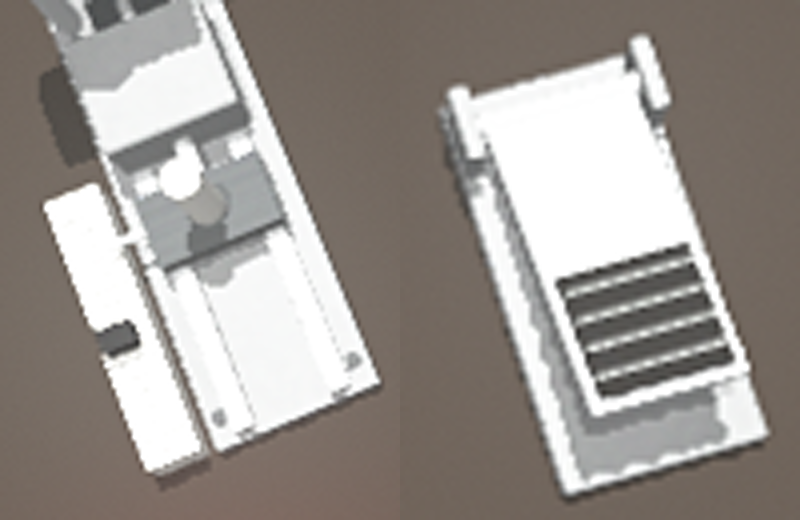

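View pics/c2.png

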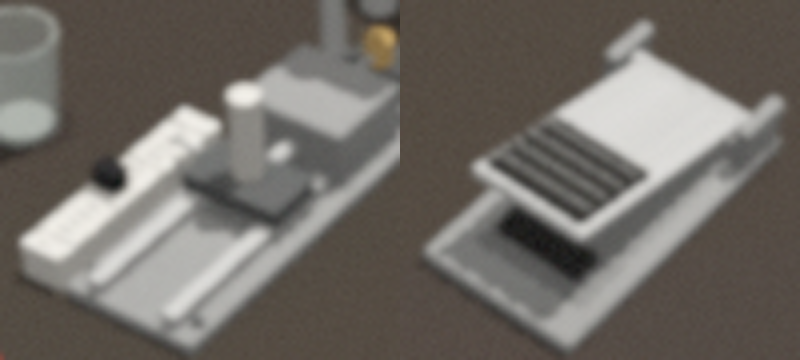

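The crops show the post top at top (210.5,215) and side (296.3,173.7). The mark is at top (194.7,254.5) and side (262,191). The grey pedal's pad centre is at top (389,219) and side (387.2,282.5).

```bash
python3 - <<'E'
from h import *
P=two((210.5,215),(296.3,173.7));M=two((194.7,254.5),(262,191));D=two((389,219),(387.2,282.5))
print("post",P,"mark",M,"pad",D, "z-plane:",onz("top",210.5,215,.112),onz("top",194.2,254,.05),onz("top",389,219,.072))
c=lambda x,y,z:onz("top",x/4+165,y/4+170,z)
# base right edge & near edge
r=c(380,380,.012);l=c(218,452,.012);r2=c(225,10,.012)
print("corner",r,l,np.linalg.norm(r-l))
e=(r2-r)[:2];print("yaw edge",np.arctan2(e[1],e[0])); f=(l-r)[:2];print("yaw near",np.arctan2(f[1],f[0])-np.pi/2)
# rail edge, outer top z=.03
a=c(150,470,.03);b=c(45,205,.03);e=(b-a)[:2];print("yaw rail",np.arctan2(e[1],e[0]),np.linalg.norm(e))
g=lambda x,y,z:onz("top",(x-400)/5+340,y/5*1.0096+155,z)
q=[g(567,495,.01),g(768,435,.01)];e=(q[0]-q[1])[:2];print("pedal yaw",np.arctan2(e[1],e[0])-np.pi/2,np.linalg.norm(e))
yaw=np.arctan2((r2-r)[1],(r2-r)[0]);R=np.array([[np.cos(yaw),np.sin(yaw)],[-np.sin(yaw),np.cos(yaw)]])
for n,p in(("mark rel",M),("r",r),("l",l)):print(n,R@(p-P)[:2])
s=readout.get_state();from scipy.spatial.transform import Rotation as Ro
print(Ro.from_quat(s["ee_rot"]).as_matrix().round(4).tolist())
E
```

```text
post [0.59547433 0.23249831 0.110336  ] mark [0.51879544 0.29358772 0.05276863] pad [ 0.53167354 -0.1900436   0.06709089] z-plane: [0.59440997 0.23241493 0.112     ] [0.52097376 0.2953347  0.05      ] [ 0.53098504 -0.18939587  0.072     ]
corner [0.47620115 0.14352149 0.012     ] [0.44620023 0.24952375 0.012     ] 0.11016593585816065
yaw edge 0.2651113861006947
yaw near 0.2758082986286243
yaw rail 0.27109990853544985 0.1845361803344673
pedal yaw 0.14361672357016708 0.10843369083555056
mark rel [-0.05799353  0.0790463 ]
r [-0.13841959 -0.05461669]
l [-0.139598    0.05554294]
[[-0.9699, 0.2434, -0.0002], [0.2434, 0.9699, -0.0014], [-0.0001, -0.0014, -1.0]]
```

Emit:
{"method": "play_rows", "body": {"translation": [[-0.02, -0.024, 0], [-0.05, -0.06, 0], [-0.085, -0.103, 0], [-0.12, -0.145, 0], [-0.155, -0.188, 0], [-0.19, -0.23, 0], [-0.225, -0.272, 0], [-0.26, -0.315, 0], [-0.295, -0.357, 0], [-0.33, -0.4, 0], [-0.365, -0.442, 0], [-0.4, -0.484, 0]], "dr": [[0, 0, 0], [0, 0, 0], [0, 0, 0], [0, 0, 0], [0, 0, 0], [0, 0, 0], [0, 0, 0], [0, 0, 0], [0, 0, 0], [0, 0, 0], [0, 0, 0], [0, 0, 0]], "grip": [0, 0, 0, 0, 0, 0, 0, 0, 0, 0, 0, 0], "grip_force": 20}}

```text
t: 1.6
position: [0.4226, 0.0377, 0.2268]
ee_rot: [0.122, 0.992, 0.0, 0.0]
wrist_force: [0.6, 1.7, -0.9]
finger_gap: 0.0006
gripper_force: 0.0
```

Emit:
{"method": "play_rows", "body": {"translation": [[-0.035, -0.042, 0], [-0.07, -0.085, 0], [-0.1, -0.125, 0.02], [-0.13, -0.16, 0.05], [-0.15, -0.185, 0.08], [-0.161, -0.195, 0.1], [-0.161, -0.195, 0.106], [-0.161, -0.195, 0.106], [-0.161, -0.195, 0.106]], "dr": [[0, 0, 0], [0, 0, 0], [0, 0, 0], [0, 0, 0], [0, 0, 0], [0, 0, 0], [0, 0, 0], [0, 0, 0], [0, 0, 0]], "grip": [0, 0, 0, 0, 0, 0, 0, 0, 0]}}

```text
t: 2.72
position: [0.5313, -0.188, 0.1216]
ee_rot: [0.122, 0.993, 0.0, 0.001]
wrist_force: [0.1, -0.1, -0.7]
finger_gap: 0.0006
gripper_force: 0.0
```

Emit:
{"method": "play_rows", "body": {"translation": [[0, 0, 0.02], [0, 0, 0.04], [0, 0, 0.048], [0, 0, 0.054], [0, 0, 0.06], [0, 0, 0.066], [0, 0, 0.07], [0, 0, 0.074], [0, 0, 0.074], [0, 0, 0.074]], "dr": [[0, 0, 0], [0, 0, 0], [0, 0, 0], [0, 0, 0], [0, 0, 0], [0, 0, 0], [0, 0, 0], [0, 0, 0], [0, 0, 0], [0, 0, 0]], "grip": [0, 0, 0, 0, 0, 0, 0, 0, 0, 0]}}

```text
t: 3.98
position: [0.5304, -0.1893, 0.0472]
ee_rot: [0.123, 0.992, -0.0, -0.0]
wrist_force: [-4.5, 0.7, 7.3]
finger_gap: 0.0002
gripper_force: 3.5
```

Emit:
{"method": "play_rows", "body": {"translation": [[0, 0, 0.002], [0, 0, 0.004], [0, 0, 0.004], [0, 0, 0.004]], "dr": [[0, 0, 0], [0, 0, 0], [0, 0, 0], [0, 0, 0]], "grip": [0, 0, 0, 0]}}

```text
t: 4.47
position: [0.5303, -0.1894, 0.0451]
ee_rot: [0.123, 0.992, 0.001, 0.0]
wrist_force: [-12.8, 3.2, 34.2]
finger_gap: 0.0004
gripper_force: 16.9
```

The force jumped from 7 N to 34 N while the tool barely moved, so the pedal is at its stop. I'll release it and move over to the post.

Emit:
{"method": "play_rows", "body": {"translation": [[0, 0, -0.004], [0, 0, -0.012], [0, 0, -0.022], [0, 0, -0.035], [0, 0, -0.06], [0, 0, -0.1], [0, 0, -0.15], [0, 0, -0.15], [0, 0, -0.15]], "dr": [[0, 0, 0], [0, 0, 0], [0, 0, 0], [0, 0, 0], [0, 0, 0], [0, 0, 0], [0, 0, 0], [0, 0, 0], [0, 0, 0]], "grip": [0, 0, 0, 0, 0, 0, 0, 0, 0]}}

```text
t: 5.6
position: [0.5304, -0.1886, 0.1924]
ee_rot: [0.123, 0.992, 0.0, -0.0]
wrist_force: [-0.5, -0.1, -0.1]
finger_gap: 0.0006
gripper_force: 0.0
```

Emit:
{"method": "play_rows", "body": {"translation": [[0.002, 0.025, 0], [0.006, 0.065, 0], [0.011, 0.115, 0], [0.016, 0.165, 0], [0.021, 0.215, 0], [0.026, 0.265, 0], [0.031, 0.315, 0], [0.035, 0.365, 0], [0.038, 0.4, 0], [0.04, 0.42, 0], [0.04, 0.4245, 0], [0.04, 0.4245, 0]], "dr": [[0, 0, 0], [0, 0, -3], [0, 0, -7], [0, 0, -11], [0, 0, -15], [0, 0, -19], [0, 0, -23], [0, 0, -26], [0, 0, -28], [0, 0, -29.5], [0, 0, -29.5], [0, 0, -29.5]], "grip": [0.0918, 0.0918, 0.0918, 0.0918, 0.0918, 0.0918, 0.0918, 0.0918, 0.0918, 0.0918, 0.0918, 0.0918]}}

```text
t: 7.1
position: [0.5955, 0.2309, 0.1924]
ee_rot: [-0.133, 0.991, -0.001, -0.0]
wrist_force: [0.1, -0.5, -0.4]
finger_gap: 0.0917
gripper_force: 0.0
```

```bash
python3 - <<'E'
from h import *
s=camera("side");t=camera("top")
cv2.imwrite("pics/m1.png",np.hstack([cv2.resize(s[130:250,220:320],(400,480)),cv2.resize(s[235:335,345:445],(400,480))])[:,:,::-1])
st=readout.get_state();from scipy.spatial.transform import Rotation as Ro
print(st["position"],st["qpos"],Ro.from_quat(st["ee_rot"]).as_matrix().round(4).tolist())
E
```

```text
[0.59568486 0.23046159 0.19280006] [-0.70244954  0.49768708  0.37499077  1.60236322 -0.19873674  1.07975792
  1.56231686] [[-0.9648, -0.2631, 0.0], [-0.2631, 0.9648, -0.0008], [0.0002, -0.0008, -1.0]]
```

View pics/m1.png

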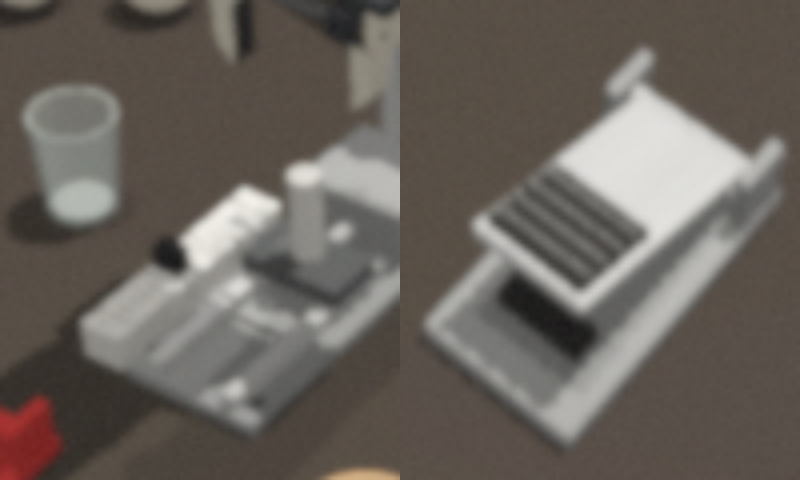

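The side view shows the pedal back up at rest. The post, with its top at about (303,175) in the left crop, is clear below the open fingers. Descending and gripping.

Emit:
{"method": "play_rows", "body": {"translation": [[0, 0.002, 0.03], [0, 0.002, 0.07], [0, 0.002, 0.1], [0, 0.002, 0.115], [0, 0.002, 0.12], [0, 0.002, 0.12]], "dr": [[0, 0, 0], [0, 0, 0], [0, 0, 0], [0, 0, 0], [0, 0, 0], [0, 0, 0]], "grip": [0.0918, 0.0918, 0.0918, 0.0918, 0.0918, 0.0918]}}

```text
t: 7.95
position: [0.5955, 0.2343, 0.0735]
ee_rot: [-0.134, 0.991, 0.0, 0.0]
wrist_force: [-0.5, 0.4, -0.2]
finger_gap: 0.0922
gripper_force: 0.0
```

Emit:
{"method": "play_rows", "body": {"translation": [[0, 0, 0], [0, 0, 0], [0, 0, 0], [0, 0, 0], [0, 0, 0], [0, 0, 0], [0, 0, 0], [0, 0, 0]], "dr": [[0, 0, 0], [0, 0, 0], [0, 0, 0], [0, 0, 0], [0, 0, 0], [0, 0, 0], [0, 0, 0], [0, 0, 0]], "grip": [0.05, 0.03, 0.01, 0.01, 0.01, 0.01, 0.01, 0.01], "grip_force": 45}}

```text
t: 8.95
position: [0.5952, 0.2336, 0.0727]
ee_rot: [-0.134, 0.991, -0.0, 0.0]
wrist_force: [0.7, -2.5, -0.1]
finger_gap: 0.0237
gripper_force: 45.0
```

Emit:
{"method": "play_rows", "body": {"translation": [[0.004, 0, 0], [0.011, 0, 0], [0.019, 0, 0], [0.027, 0, 0], [0.035, 0, 0], [0.043, 0, 0], [0.05, 0, 0], [0.055, 0, 0], [0.057, 0, 0], [0.057, 0, 0], [0.057, 0, 0]], "dr": [[0, 0, 0], [0, 0, 0], [0, 0, 0], [0, 0, 0], [0, 0, 0], [0, 0, 0], [0, 0, 0], [0, 0, 0], [0, 0, 0], [0, 0, 0], [0, 0, 0]], "grip": [0.01, 0.01, 0.01, 0.01, 0.01, 0.01, 0.01, 0.01, 0.01, 0.01, 0.01]}}

```text
t: 10.32
position: [0.5408, 0.219, 0.0727]
ee_rot: [-0.134, 0.991, -0.0, 0.001]
wrist_force: [6.4, -1.6, -6.3]
finger_gap: 0.0233
gripper_force: 45.0
```

```bash
python3 - <<'E'
from h import *
s=camera("side");t=camera("top")
cv2.imwrite("pics/m2.png",np.hstack([cv2.resize(s[160:235,235:302],(400,448),interpolation=2),cv2.resize(t[205:280,165:232],(400,448),interpolation=2)])[:,:,::-1])
print(readout.get_state()["position"])
E
```

```text
[0.54085099 0.219033   0.07273213]
```

View pics/m2.png

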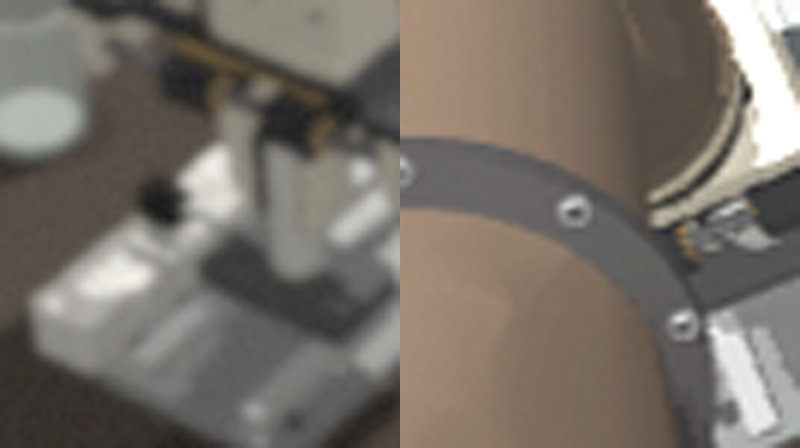

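The side view shows the pointer tip near crop (187,213), just beside the mark at (162,200). I'll check the remaining offset numerically.

```bash
python3 - <<'E'
from h import *
def blob(im,u0,u1,v0,v1,th):
    g=im[v0:v1,u0:u1].max(2).astype(float);w=np.clip((th-g)/th,0,1)*(g<th);v,u=np.mgrid[v0:v1,u0:u1]
    return (w*u).sum()/w.sum(),(w*v).sum()/w.sum(),(g<th).sum()
t=cv2.imread("pics/top0.png");s=cv2.imread("pics/side0.png");s2=camera("side")
a=blob(t,189,201,249,260,110);b=blob(s,256,269,186,199,60);print(a,b,blob(s2,256,269,186,199,60))
y=.268;R=np.array([[np.cos(y),np.sin(y)],[-np.sin(y),np.cos(y)]])
P=np.array([.595,.2325])
for n,M in(("two",two(a[:2],b[:2])),("topz",onz("top",*a[:2],.04)),("sidez",onz("side",*b[:2],.04))):print(n,M,R@(M[:2]-P))
# current pointer tip in side view, z=.044
for u,v in((180,210),(187,213),(200,222)):
    q=onz("side",u/400*67+235,v/448*75+160,.044);print("ptr",q,R@(q[:2]-P))
# initial pointer in top crop c1 (125,240)
for u,v in((122,240),(135,238)):
    q=onz("top",u/4+165,v/4+170,.044);print("ptr0",q,R@(q[:2]-P))
E
```

```text
(np.float64(194.84245810055864), np.float64(254.61340782122903), np.int64(64)) (np.float64(261.5445205479452), np.float64(193.94349315068496), np.int64(38)) (np.float64(261.20127795527156), np.float64(193.52875399361022), np.int64(36))
two [0.52026411 0.29738151 0.03936629] [-0.05488716  0.08235571]
topz [0.52143525 0.29652594 0.04      ] [-0.05398438  0.08122057]
sidez [0.51848409 0.29731846 0.04      ] [-0.05662033  0.08276627]
ptr [0.52036435 0.28202085 0.044     ] [-0.05885805  0.06751685]
ptr [0.52155544 0.27805036 0.044     ] [-0.05876088  0.06337269]
ptr [0.52225129 0.26864022 0.044     ] [-0.0605817  0.0541142]
ptr0 [0.5825339  0.28799589 0.044     ] [0.00267441 0.05681589]
ptr0 [0.58259099 0.27986043 0.044     ] [0.00057516 0.04895573]
```

The pointer is 1–2 mm past the mark's centre, well inside ±8 mm. The grip is firm, so I'm handing in.

```bash
python3 -c "
from rig import bot,readout
s=readout.get_state();print(s['position'],s['finger_gap'],s['gripper_force'],s['wrist_force'])
print(bot.finish_job())"
```

```text
[0.5408515  0.21900347 0.07270995] 0.023210417595087535 44.99876081943512 [ 5.35306379 -1.99606832 -5.74784555]
the job is handed in; nothing more can be done
None
```

I pressed the pedal to its stop and let it spring back, then pulled the slide out and held it with the pointer about 1–2 mm past the mark's centre (±8 mm allowed); the job is handed in with the gripper still holding the grip.

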